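Test the emergency-stop buttons and set the faulty one aside

ROBOT

A 6-joint arm with a two-finger parallel gripper is mounted at the origin on a cart in front of the work surface, level with it; the furniture and walls round the work are solid. World frame = base frame: x ahead of the robot, y to its left, z up, the work surface at z = 0. Lengths are in m, angles in degrees, forces in N, time in s.
With the tool pointing down it reaches from about 0.25 to 0.725 m from the base axis. Payload 9.7 kg.
Tool frame: the origin (TCP) lies midway between the tips of the shut fingers; the grasp point (between the pads) lies 19 mm behind it; z points along the fingers, y is the line along which they close (so a half turn about z gives the same grasp; the last joint's range is limited). The gripper opens to 85 mm and grips with 20 to 120 N. Pads are 22 mm wide; open, the fingers measure 114 mm over their backs; the gripper's body (76 mm by 85 mm) begins 54 mm behind the grasp point. The pads swing forward as they close: fully open they stand 13 mm farther back than shut.
Start: joints at [-75, 4.979, 10.078, 95.1, 0, 90], TCP at [0.142, -0.531, 0.231] pointing down, gripper open.
Joint ranges: [-179.16, 179.16], [-48.56, 103.87], [-65.8, 70.77], [-126.05, 130.52], [-82.76, 87.17], [-180, 180]. Speed limits (degrees/s): [127.2, 127.2, 147.25, 180, 180, 180].

INTERFACE

Orientations are given as [roll, pitch, yaw] about the fixed x, y, z axes, in that order (R = Rz(yaw) Ry(pitch) Rx(roll)).
In Python, from workcell import bot gives the robot as it stands. The module is installed in compiled form; this text tells all that it offers.
- The arm moves only by the tool send_rows, never from a script. Its argument "moves" is one flat list of numbers, 7 for each row, row after row: the shift along the world's x, y, z normalised to -1 to 1, where 1 is 0.025 m, then the turn, a rotation vector about the world's x, y, z normalised to -1 to 1, where 1 is 0.15 rad, then the closure, from -1 (fully open) to 1 (shut), so that 0 is half open. A call has 1 to 8 rows; each row shifts and turns the commanded pose from where the row before left it; what a row does not reach is not made up. A row lasts 1/8 s, in which the tool goes at most 62.5 mm and 10.7 degrees, less where a joint would pass 70% of its speed; a pose out of reach is approached as far as the arm can. A call with a number of a shift or a turn outside -1 to 1 is refused whole. A call with a gripper value outside its range is refused whole. The fingers move at their own pace and stop on an object; "squeeze" is the grip in N (left out, the last holds). Time passes only in rows, so rows that do not move let the fingers close. It gives the time, the measured TCP pose, the force, the opening and the grip force at its end, in the units of the state.
- bot.get_obs(): the state, without advancing time (a new reading comes with each control period).
- bot.camera(name): name is "side" or "top"; returns a dict with "color" (400x640x3 uint8, red, green, blue), "camera_matrix" (3x3 intrinsics, pixels), "R" (3x3) and "t" (3): a world point X has camera coordinates R X + t. Camera axes: x right, y down, z forward; pixel columns grow to the right and rows downward; lengths in m; the calibration is good to about 2 mm. A picture is of the moment at which its call begins. There is no depth.
- bot.job_done(): hands the job in; it is judged then, once.
Trained networks look in the newest picture that a camera, given by its name, has taken for a name from the list of things; names that differ only in an ending like _2 or _b are one class to them, and where a whole thing is asked for, a point or a joint stands for the part that bears it (a point fixed in the world has none). Each returns a list of dicts, best first, with "p" (0 to 1); they miss things now and then, are a little off and sometimes report something else, mostly with a low value. They report only what shows in the picture. A call takes as long as a camera call. They do not tell look-alikes from the thing itself.
- bot.boxes_of(camera, query): "extent" ([left, top, right, bottom] in pixels, round what is visible of it).
- bot.trace(camera, query): "region" (400x640 bool, what is visible of it) and "extent" ([left, top, right, bottom] in pixels, round what is visible of it).
- bot.landmark_of(camera, query): "pixel" ([column, row] in pixels: a listed point, or the origin of a listed thing).
The state is a dict: "time": time; "q": joint angles; "qd": joint speeds; "joint_efforts": joint torques, N m; "ee_pos": TCP position; "tcp_rot": TCP orientation; "wrist_force": force on the tool from outside, world axes, zero at the start; "torque": the same for the moment, N m; "opening": finger opening in m; "grasp_force": force on a finger pad.
Only numpy, scipy, OpenCV 4.12 (cv2) and the standard library are available. Lean on these libraries where they do the work, as an engineer would, in place of code of your own. Each camera call takes 0.05 s, during which the arm holds its last target. There are 200 camera calls.

TASK

One of the three emergency-stop stations has a button that no longer latches: find it by pressing the red buttons fully in and letting go. A sound button stays in, so leave the two sound stations standing where they are with their buttons in; put the one whose button springs back up upright in the red tray and let go of it.

Things in the scene. Friction and masses are not known exactly. Their poses are not given: they have to be found in the camera images.
- station_a_centre (a point): Emergency-stop station A: yellow box 72 mm (its x) by 50 mm (its y) by 40 mm high, standing loose on the bench, weighing about 0.25 kg, with a red mushroom button 36 mm across on top. This point is the centre of the box, 20 mm above its underside; z up. The button's flat top is 47 mm above this point when the button is up and 37 mm above it when it is fully in. All three stations look alike.
- station_a_button (a joint): Button of station A: 0 = up, 0.010 = fully pressed in (m, straight down). It takes about 4 N to push in. A sound button snaps and stays in once pushed past half-way; a faulty one comes back up as soon as it is let go.
- station_b_centre (a point): Emergency-stop station B: yellow box 72 mm (its x) by 50 mm (its y) by 40 mm high, standing loose on the bench, weighing about 0.25 kg, with a red mushroom button 36 mm across on top. This point is the centre of the box, 20 mm above its underside; z up. The button's flat top is 47 mm above this point when the button is up and 37 mm above it when it is fully in. All three stations look alike.
- station_b_button (a joint): Button of station B: 0 = up, 0.010 = fully pressed in (m, straight down). It takes about 4 N to push in. A sound button snaps and stays in once pushed past half-way; a faulty one comes back up as soon as it is let go.
- station_c_centre (a point): Emergency-stop station C: yellow box 72 mm (its x) by 50 mm (its y) by 40 mm high, standing loose on the bench, weighing about 0.25 kg, with a red mushroom button 36 mm across on top. This point is the centre of the box, 20 mm above its underside; z up. The button's flat top is 47 mm above this point when the button is up and 37 mm above it when it is fully in. All three stations look alike.
- station_c_button (a joint): Button of station C: 0 = up, 0.010 = fully pressed in (m, straight down). It takes about 4 N to push in. A sound button snaps and stays in once pushed past half-way; a faulty one comes back up as soon as it is let go.
- reject_tray_in (a point): Shallow red tray, fixed to the bench, 130 mm (its x) by 150 mm (its y) outside, walls 3 mm thick and 14 mm high, open on top. This point is the centre of its inner floor, 3 mm above the bench; z up.
Mind the look-alikes: they are no part of the job. Leave any blue look-alike of the part that bears station_c_centre alone.

How it is judged:
By the outcome, as a careful person would: the job done as asked, in the order asked, and still so for the second after the job is handed in, with the robot touching nothing.
It also fails if it takes over 56 s, if anything falls off the work surface, if the arm or the gripper's body presses on something with over 40 N, if the wrist force passes 120 N, or if a joint passes its speed limit or range.

## Working session

There is one attempt and no reset: what is moved stays moved. The work goes in short steps, Python scripts to look and compute and a tool call to move; the robot and the scene stay as the last step left them, time stands still between calls to the robot, and variables do not carry over. Pictures are saved under pics/ and viewed, at most 10 in all, crops included, and the job is handed in when it is done.

Besides the shell and the picture viewer there is one more tool, called as a command line: name --argument value ..., lists and objects as JSON in quotes. send_rows: Moves the arm, as the interface text tells. Its arguments: {"type":"object","properties":{"moves":{"type":"array"},"squeeze":{"type":"number"}},"required":["moves"]}

```bash
mkdir -p pics; cat > h.py <<'E'
import numpy as np, cv2
from workcell import bot
def ray(c,p):
    K,R,t=map(np.array,(c["camera_matrix"],c["R"],c["t"]))
    d=R.T@np.linalg.solve(K,[p[0],p[1],1]); return -R.T@t.ravel(),d
def at(c,p,z):
    o,d=ray(c,p); return o+d*(z-o[2])/d[2]
def proj(c,X):
    v=np.array(c["R"])@X+np.array(c["t"]).ravel(); v=np.array(c["camera_matrix"])@v; return v[:2]/v[2]
E
python3 - <<'E'
from h import *
for n in("top","side"):
    c=bot.camera(n); cv2.imwrite(f"pics/{n}0.png",c["color"][:,:,::-1])
    print(n,ray(c,(320,200)))
    for q,z in(("station_a_centre",.02),("station_a_button",.06),("reject_tray_in",.003)):
        for r in bot.landmark_of(n,q): print(q,round(r["p"],2),np.round(r["pixel"]),np.round(at(c,r["pixel"],z),3))
    for r in bot.boxes_of(n,"station_a_centre"): print("box",round(r["p"],2),np.round(r["extent"]))
print(bot.get_obs())
E
```

```text
top (array([0.17172577, 0.11023338, 1.66032686]), array([ 0.1888469 , -0.01289979, -0.98210704]))
station_a_centre 0.89 [360. 218.] [ 0.423 -0.055  0.02 ]
station_a_centre 0.33 [296. 215.] [0.433 0.176 0.02 ]Traceback (most recent call last):
  File "<stdin>", line 6, in <module>
ValueError: it knows: reject_tray_in, station_a_centre, station_b_centre, station_c_centre
```

```bash
python3 - <<'E'
from h import *
for n in("top","side"):
    c=bot.camera(n); cv2.imwrite(f"pics/{n}1.png",c["color"][:,:,::-1])
    print(n,ray(c,(320,200)))
    for q,z in(("station_a_centre",.02),("station_b_centre",.02),("station_c_centre",.02),("reject_tray_in",.003)):
        for r in bot.landmark_of(n,q): print(q,round(r["p"],2),np.round(r["pixel"]),np.round(at(c,r["pixel"],z),3))
    for r in bot.boxes_of(n,"station_a_centre"): print("box",round(r["p"],2),np.round(r["extent"]))
print(bot.get_obs())
E
```

```text
top (array([0.17172577, 0.11023338, 1.66032686]), array([ 0.1888469 , -0.01289979, -0.98210704]))
station_a_centre 0.74 [358. 218.] [ 0.424 -0.047  0.02 ]
station_b_centre 0.73 [299. 218.] [0.419 0.164 0.02 ]
station_c_centre 0.84 [228. 216.] [0.425 0.418 0.02 ]
station_c_centre 0.54 [258. 201.] [0.481 0.312 0.02 ]
station_c_centre 0.17 [297. 220.] [0.413 0.17  0.02 ]
reject_tray_in 0.59 [464. 199.] [ 0.499 -0.435  0.003]
box 0.65 [348. 210. 366. 228.]
side (array([-0.41499568,  1.61203353,  1.1491792 ]), array([ 0.44717372, -0.72342866, -0.52618313]))
station_a_centre 0.49 [354. 197.] [ 0.42  -0.044  0.02 ]
station_b_centre 0.68 [331. 218.] [0.423 0.162 0.02 ]
station_c_centre 0.86 [265. 286.] [0.407 0.658 0.02 ]
station_c_centre 0.85 [299. 248.] [0.428 0.41  0.02 ]
station_c_centre 0.55 [298. 229.] [0.499 0.306 0.02 ]
box 0.61 [344. 185. 364. 203.]
{'time': 0.7, 'q': array([-7.49997221e+01,  4.97631837e+00,  1.00786327e+01,  9.50990693e+01,
       -1.14366846e-03,  8.99997080e+01]), 'qd': array([-0.00051752, -0.03659006,  0.00693778,  0.00204389, -0.01421088,
       -0.0306492 ]), 'joint_efforts': array([ 2.40007612e-04, -5.19961560e+01,  4.64786804e+01,  1.01763399e-03,
        2.51543094e-05,  2.68003518e-06]), 'ee_pos': array([ 0.14234734, -0.53125918,  0.23131268]), 'tcp_rot': array([1.79996755e+02, 1.14368500e-03, 1.50005699e+01]), 'wrist_force': array([ 0.44566381, -0.51245331, -0.78986445]), 'torque': array([-0.04138203,  0.02649558, -0.04124987]), 'grasp_force': 0.0, 'opening': 0.0859265332063492}
```

View pics/top0.png

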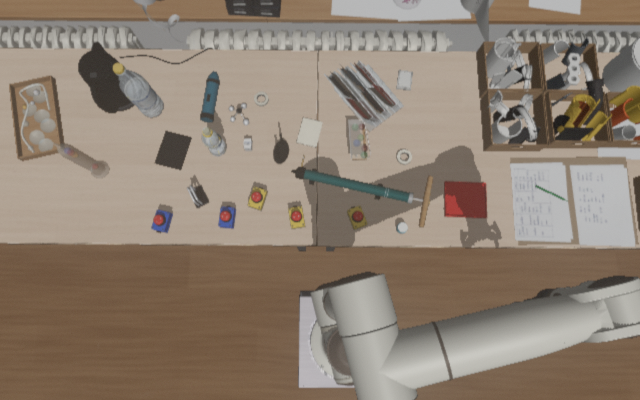

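View pics/side1.png

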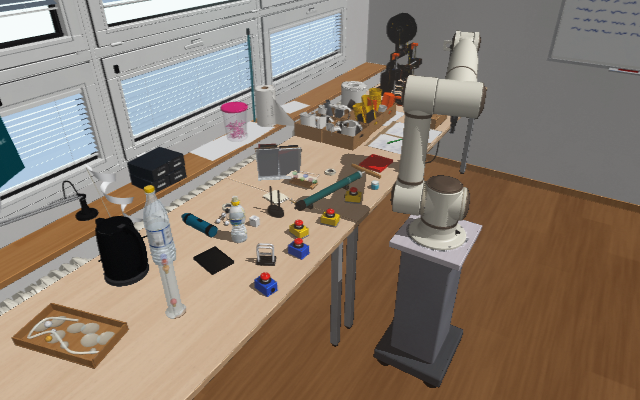

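The yellow stations are at about (257,197), (296,216) and (357,217) in the top picture. The blue look-alikes are at (161,220) and (227,217), and the red tray is at (465,199). The three yellow ones fit the description, so I'll check them in an enlarged crop with colour fits.

```bash
cat >> h.py <<'E'
def blobs(img,lo,hi,amin=20,roi=None):
    h=cv2.cvtColor(cv2.resize(img,None,fx=4,fy=4,interpolation=cv2.INTER_CUBIC),cv2.COLOR_RGB2HSV)
    h[...,0]=(h[...,0].astype(int)+30)%180
    m=cv2.inRange(h,np.array(lo),np.array(hi))
    n,l,s,ce=cv2.connectedComponentsWithStats(m)
    out=[]
    for i in range(1,n):
        if s[i,4]>amin*16:
            pts=np.argwhere(l==i)[:,::-1]
            out.append(((ce[i]+.5)/4-.5,s[i,4]/16,pts/4.))
    return out
RED=((18,150,90),(38,255,255)); YEL=((46,110,90),(66,255,255))
E
python3 - <<'E'
from h import *
C={n:bot.camera(n) for n in("top","side")}
im=C["top"]["color"]
cv2.imwrite("pics/crop.png",cv2.resize(im[170:240,150:490],None,fx=2.35,fy=2.35,interpolation=cv2.INTER_CUBIC)[:,:,::-1])
a=cv2.resize(im[180:235,240:380],None,fx=5.6,fy=5.6,interpolation=cv2.INTER_CUBIC)
b=cv2.resize(C["side"]["color"][170:250,270:400],None,fx=3,fy=3,interpolation=cv2.INTER_CUBIC)
o=np.zeros((560,784,3),np.uint8);o[:a.shape[0],:a.shape[1]]=a;o[310:310+b.shape[0],:b.shape[1]]=b
cv2.imwrite("pics/crop.png",o[:,:,::-1])
for n in C:
  for nm,cl in(("red",RED),("yel",YEL)):
    for ce,ar,p in blobs(C[n]["color"],*cl,12):
        X=at(C[n],ce,.06 if nm=="red" else .035)
        if not(.3<X[0]<.62 and -.6<X[1]<.7):continue
        e=""
        if nm=="yel" and n=="top":
            w=np.array([at(C[n],q,.04)[:2] for q in p],np.float32); e=cv2.minAreaRect(w)
        if ar>500: e=[cv2.minAreaRect(np.array([at(C[n],q,z)[:2] for q in p],np.float32)) for z in (.003,.014)]
        print(n,nm,np.round(ce,1),round(ar),np.round(X,3),e)
E
```

```text
top red [452.1 205.7] 284 [ 0.463 -0.374  0.06 ] 
top red [296. 216.] 38 [0.422 0.172 0.06 ] 
top red [225.2 216. ] 25 [0.42 0.42 0.06] 
top red [158.3 219.7] 29 [0.405 0.652 0.06 ] 
top yel [257.5 198.8] 161 [0.487 0.312 0.035] ((0.48916780948638916, 0.31174635887145996), (0.05135340988636017, 0.07367372512817383), 72.35052490234375)
top yel [296.4 217.8] 160 [0.42  0.172 0.035] ((0.42117345333099365, 0.1716221123933792), (0.07391870021820068, 0.047086481004953384), 10.462531089782715)
top yel [356.5 217.8] 152 [ 0.421 -0.041  0.035] ((0.4223046600818634, -0.04218529909849167), (0.07138670235872269, 0.04987872764468193), 20.652755737304688)
side red [375.7 162.7] 355 [ 0.457 -0.346  0.06 ] 
side red [353.2 189.3] 25 [ 0.429 -0.047  0.06 ] 
side red [329.9 211. ] 36 [0.427 0.169 0.06 ] 
side red [298.4 222.4] 38 [0.494 0.312 0.06 ] 
side red [298.  240.8] 44 [0.425 0.418 0.06 ] 
side red [264.8 276. ] 57 [0.409 0.65  0.06 ] 
side yel [366.  169.6] 28 [ 0.486 -0.295  0.035] 
side yel [352.9 197. ] 136 [ 0.416 -0.022  0.035] 
side yel [329.9 219. ] 176 [0.414 0.19  0.035] 
side yel [298.8 230.9] 171 [0.479 0.332 0.035]
```

View pics/crop.png

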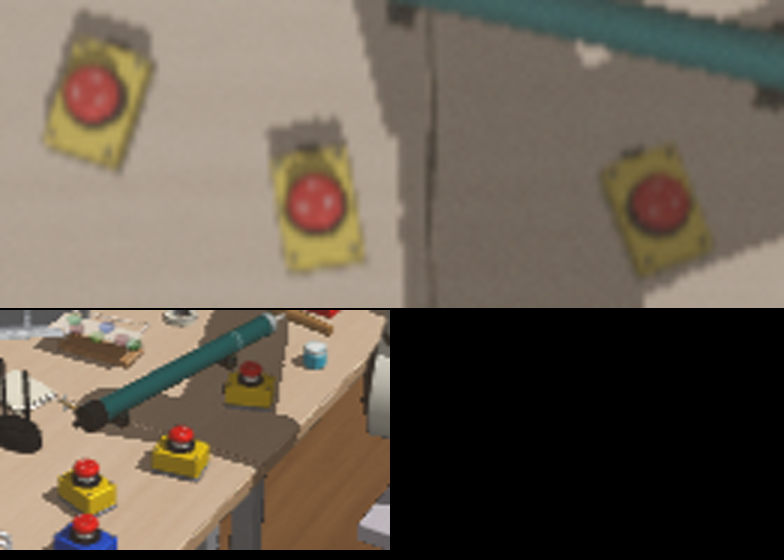

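The crop confirms three yellow stations, at about (257,198), (296,217) and (357,217). The blue ones are excluded. I'm moving over the nearest one with the fingers shut.

send_rows --moves '[0.56,0.976,0,0,0,0,1,0.56,0.976,0,0,0,0,1,0.56,0.976,0,0,0,0,1,0.56,0.976,0,0,0,0,1,0.56,0.976,0,0,0,0,1,0.56,0.976,0,0,0,0,1,0.56,0.976,0,0,0,0,1,0.56,0.976,0,0,0,0,1]'

```text
time: 1.8
ee_pos: [0.2547, -0.3352, 0.2314]
tcp_rot: [180.0, -0.0, 15.0]
wrist_force: [-0.5, -0.4, 0.6]
opening: 0.0003
grasp_force: 0.0
```

send_rows --moves '[0.56,0.976,0,0,0,0,1,0.56,0.976,0,0,0,0,1,0.56,0.976,0,0,0,0,1,0.56,0.976,0,0,0,0,1,0.56,0.976,0,0,0,0,1,0.56,0.976,0,0,0,0,1,0.56,0.976,0,0,0,0,1,0.56,0.976,0,0,0,0,1]'

```text
time: 2.8
ee_pos: [0.3667, -0.14, 0.2314]
tcp_rot: [180.0, -0.0, 15.0]
wrist_force: [0.7, -0.9, -0.8]
opening: -0.0001
grasp_force: 0.0
```

send_rows --moves '[0.56,0.976,0,0,0,0,1,0.56,0.976,0,0,0,0,1,0.56,0.976,0,0,0,0,1,0.56,0.976,0,0,0,0,1,0,0,-1,0,0,0,1,0,0,-1,0,0,0,1,0,0,-1,0,0,0,1,0,0,-1,0,0,0,1]'

```text
time: 3.8
ee_pos: [0.4223, -0.0432, 0.1305]
tcp_rot: [180.0, -0.0, 15.0]
wrist_force: [0.4, -0.0, 0.5]
opening: -0.0001
grasp_force: 0.0
```

```bash
python3 - <<'E'
from h import *
C={n:bot.camera(n) for n in("top","side")}
def tri(a,b):
    o,d=ray(C["top"],a);p,e=ray(C["side"],b)
    s=np.linalg.lstsq(np.c_[d,-e],p-o,rcond=None)[0]; return np.round((o+d*s[0]+p+e*s[1])/2,3)
print("tube",tri((300,174),(298,205)),tri((415,199),(360,174)))
for n in C:
    for r in bot.trace(n,"reject_tray_in")[:1]:
        w=np.argwhere(r["region"])[:,::-1]
        for z in(.003,.014):
            print(n,r["p"],z,cv2.minAreaRect(np.array([at(C[n],q,z)[:2] for q in w],np.float32)))
    for r in bot.landmark_of(n,"reject_tray_in"): print(n,"lm",r["p"],at(C[n],r["pixel"],.003))
i=C["top"]["color"][175:235,430:500]; j=C["side"]["color"][150:230,310:400]
cv2.imwrite("pics/t1.png",np.vstack([cv2.resize(i,(350,300)),cv2.resize(j,(350,300))])[:,:,::-1])
o=bot.get_obs();print(o["ee_pos"],o["tcp_rot"],o["wrist_force"],o["time"],o["opening"])
E
```

```text
tube [0.587 0.165 0.033] [ 0.495 -0.251  0.027]
top 0.64 0.003 ((0.49567732214927673, -0.4398456811904907), (0.15318407118320465, 0.1334468573331833), 87.16813659667969)
top 0.64 0.014 ((0.4935271739959717, -0.4361947178840637), (0.15216735005378723, 0.13256116211414337), 87.16813659667969)
top lm 0.88 [ 0.48565611 -0.43835924  0.003     ]
side 0.76 0.003 ((0.5021528005599976, -0.4525022506713867), (0.17171542346477509, 0.13592536747455597), 89.60546875)
side 0.76 0.014 ((0.4933508038520813, -0.4326886832714081), (0.17006738483905792, 0.13462093472480774), 89.60543823242188)
side lm 0.63 [ 0.48997672 -0.4390643   0.003     ]
[ 0.42287709 -0.04333596  0.13256704] [ 1.79965813e+02 -8.67313065e-02  1.49973122e+01] [-0.3074192   0.45564316  0.00052492] 4.1 -0.0002517391370914079
```

View pics/t1.png

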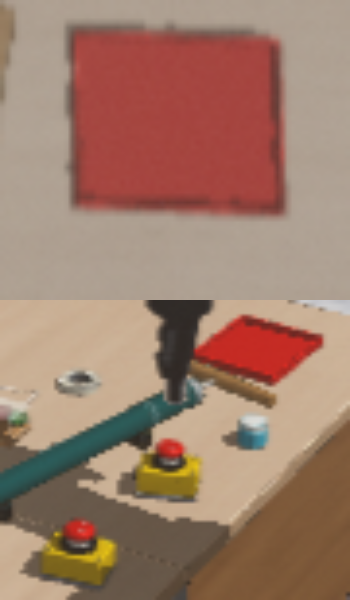

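The tray is at about (0.493, -0.436) and nearly square to the axes. The gripper is over station 1, so I'm pressing.

send_rows --moves '[0,0,-1,0,0,0,1,0,0,-1,0,0,0,1,0,0,-0.4,0,0,0,1,0,0,-0.3,0,0,0,1,0,0,-0.3,0,0,0,1,0,0,-0.05,0,0,0,1,0,0,0,0,0,0,1]'

```text
time: 4.97
ee_pos: [0.423, -0.0433, 0.0568]
tcp_rot: [180.0, -0.1, 15.0]
wrist_force: [-4.3, 0.1, 12.3]
opening: 0.0002
grasp_force: 6.2
```

12 N is well over 4 N, so it has bottomed out. I'm lifting and heading to station 2, then I'll look.

send_rows --moves '[0,0,1,0,0,0,1,0,0,1,0,0,0,1,0,0,1,0,0,0,1,0,1,0,0,0,0,1,0,1,0,0,0,0,1,0,1,0,0,0,0,1,0,1,0,0,0,0,1,0,1,0,0,0,0,1]'

```text
time: 5.98
ee_pos: [0.4226, 0.0826, 0.1304]
tcp_rot: [180.0, -0.1, 15.0]
wrist_force: [0.2, -0.7, 0.4]
opening: -0.0001
grasp_force: 0.0
```

send_rows --moves '[0,1,0,0,0,0,1,0,1,0,0,0,0,1,0,1,0,0,0,0,1,0,0.6,-1,0,0,0,1,0,0,-0.6,0,0,0,1,0,0,0,0,0,0,1]'

```text
time: 6.72
ee_pos: [0.4308, 0.1405, 0.089]
tcp_rot: [-178.6, 0.1, 17.3]
wrist_force: [0.4, -0.0, 0.2]
opening: -0.0001
grasp_force: 0.0
```

```bash
python3 - <<'E'
from h import *
c=bot.camera("side")
cv2.imwrite("pics/s2.png",cv2.resize(c["color"][160:250,280:400],None,fx=5,fy=5,interpolation=cv2.INTER_CUBIC)[:,:,::-1])
o=bot.get_obs();print(o["ee_pos"],o["wrist_force"],o["time"])
for ce,ar,p in blobs(c["color"],*RED,12): print(np.round(ce,1),round(ar),np.round(at(c,ce,.06),3))
E
```

```text
[0.43120419 0.14065601 0.08992979] [0.1080069  0.03602011 0.64249655] 6.775
[413.6  44.7] 22 [ 1.25  -2.846  0.06 ]
[395.1  54.7] 26 [ 1.25  -2.395  0.06 ]
[375.8 162.7] 361 [ 0.457 -0.347  0.06 ]
[353.2 191.2] 28 [ 0.42  -0.031  0.06 ]
[329.9 211. ] 37 [0.427 0.169 0.06 ]
[298.4 222.3] 39 [0.495 0.311 0.06 ]
[298.  240.8] 44 [0.425 0.418 0.06 ]
[264.8 275.9] 57 [0.409 0.65  0.06 ]
```

View pics/s2.png

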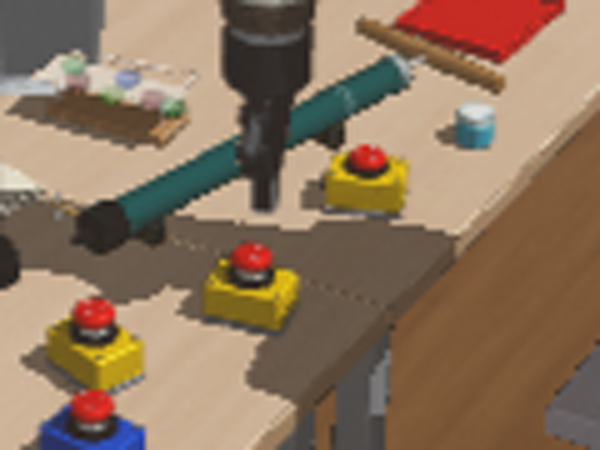

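Station 1's button stayed in: its blob dropped 2 px and it visibly sits low. The arm fell short of the station 2 pose and tilted slightly, so I'm checking the joints.

```bash
python3 - <<'E'
from h import *
o=bot.get_obs();print(np.round(o["q"],1),np.round(o["joint_efforts"],1),np.round(o["qd"],2),o["ee_pos"],o["tcp_rot"])
E
```

```text
[ 17.2  -8.6 -18.8  79.9   1.4 179.9] [  0.1 -36.2  45.5  -0.1   0.1  -0. ] [-0.03 -0.7   1.19  0.24 -0.01  0.05] [0.43120419 0.14065601 0.08992979] [-1.78630878e+02  5.91725767e-02  1.72796494e+01]
```

Joint 6 hit its limit (q6 ≈ 180 − yaw + q1). I'll turn the tool by a positive yaw toward about 160°, which also suits the later grasp.

send_rows --moves '[0,0,0.6,0,0,1,1,0,0,0,0,0,1,1,0,0,0,0,0,1,1,0,0,0,0,0,1,1,0,0,0,0,0,1,1,0,0,0,0,0,1,1,0,0,0,0,0,1,1,0,0,0,0,0,1,1]'

```text
time: 7.78
ee_pos: [0.4319, 0.1409, 0.1062]
tcp_rot: [-178.7, -0.0, 86.3]
wrist_force: [-0.1, -0.1, 0.5]
opening: 0.0001
grasp_force: 0.0
```

send_rows --moves '[-0.4,1,0,0,-0.15,0,1,0,0.25,0,0,0,0,1,0,0,-1,0,0,0,1,0,0,-0.4,0,0,0,1,0,0,-0.3,0,0,0,1,0,0,-0.3,0,0,0,1,0,0,-0.05,0,0,0,1,0,0,0,0,0,0,1]'

```text
time: 8.78
ee_pos: [0.4218, 0.1722, 0.0565]
tcp_rot: [180.0, -0.1, 86.0]
wrist_force: [-10.4, -6.3, 24.4]
opening: 0.0001
grasp_force: 12.3
```

Pressed. Lifting and moving to station 3, turning toward yaw 162 on the way.

send_rows --moves '[0,0,1,0,0,0,1,0,0,1,0,0,0,1,0.45,0.93,0,0,0,1,1,0.45,0.93,0,0,0,1,1,0.45,0.93,0,0,0,1,1,0.45,0.93,0,0,0,1,1,0.45,0.93,0,0,0,1,1,0.45,0.95,0,0,0,1,1]'

```text
time: 9.78
ee_pos: [0.4896, 0.3132, 0.1038]
tcp_rot: [-179.9, -0.1, 137.9]
wrist_force: [-0.2, -0.2, -0.4]
opening: 0.0002
grasp_force: 0.0
```

send_rows --moves '[0,0,0,0,0,0.95,1,0,0,0,0,0,0.95,1,0,0,0,0,0,0.94,1]'

```text
time: 10.15
ee_pos: [0.4892, 0.3125, 0.1038]
tcp_rot: [-179.9, -0.1, 162.3]
wrist_force: [0.2, -0.7, 0.2]
opening: -0.0002
grasp_force: 0.0
```

```bash
python3 - <<'E'
from h import *
c=bot.camera("side")
o=bot.get_obs();print(o["ee_pos"],o["tcp_rot"],o["time"])
for ce,ar,p in blobs(c["color"],*RED,12): print(np.round(ce,1),round(ar),np.round(at(c,ce,.06),3))
E
```

```text
[0.4892345 0.3124641 0.1037845] [-1.79929313e+02 -6.85206209e-02  1.62676872e+02] 10.2
[413.7  44.7] 21 [ 1.251 -2.848  0.06 ]
[395.1  54.8] 27 [ 1.25  -2.394  0.06 ]
[375.8 162.7] 359 [ 0.457 -0.347  0.06 ]
[353.2 191.2] 28 [ 0.42  -0.031  0.06 ]
[329.7 211.1] 31 [0.427 0.17  0.06 ]
[298.4 222.3] 40 [0.495 0.311 0.06 ]
[298.  240.8] 44 [0.425 0.418 0.06 ]
[264.8 275.9] 58 [0.409 0.65  0.06 ]
```

Station 2 came back up (row 211.1 against 211.0 before), so it's the likely faulty one. Station 3 still has to be pressed.

send_rows --moves '[0,0,-1,0,0,0,1,0,0,-0.4,0,0,0,1,0,0,-0.3,0,0,0,1,0,0,-0.25,0,0,0,1,0,0,0,0,0,0,1]'

```text
time: 10.82
ee_pos: [0.4894, 0.3127, 0.0568]
tcp_rot: [180.0, -0.0, 162.0]
wrist_force: [-3.4, -1.8, 10.4]
opening: -0.0003
grasp_force: 5.2
```

send_rows --moves '[0,0,1,0,0,0,1,0,0,1,0,0,0,1,0,0,1,0,0,0,1,-0.54,-1,0,0,0,0.8,1,-0.54,-1,0,0,0,0.8,0,-0.54,-1,0,0,0,0.8,-1,-0.54,-1,0,0,0,0.8,-1,-0.54,-1,0,0,0,0.1,-1]'

```text
time: 11.82
ee_pos: [0.4211, 0.1867, 0.1304]
tcp_rot: [-179.9, -0.0, -169.5]
wrist_force: [-0.3, -0.4, 0.6]
opening: 0.0723
grasp_force: 0.0
```

```bash
python3 - <<'E'
from h import *
C={n:bot.camera(n) for n in("top","side")};c=C["side"]
o=bot.get_obs();print(o["ee_pos"],o["tcp_rot"],o["time"],o["opening"])
for ce,ar,p in blobs(c["color"],*RED,12)[3:]: print(np.round(ce,1),round(ar),np.round(at(c,ce,.06),3))
for ce,ar,p in blobs(C["top"]["color"],*YEL,12):
    w=np.array([at(C["top"],q,.04)[:2] for q in p],np.float32); print(np.round(ce),cv2.minAreaRect(w))
cv2.imwrite("pics/s3.png",cv2.resize(c["color"][160:250,280:400],None,fx=5,fy=5,interpolation=cv2.INTER_CUBIC)[:,:,::-1])
E
```

```text
[0.42079312 0.18595883 0.13072684] [-1.79911471e+02 -2.80587642e-02 -1.69679519e+02] 11.925 0.08479197731985212
[353.2 191.2] 28 [ 0.42  -0.031  0.06 ]
[329.9 211.1] 36 [0.427 0.169 0.06 ]
[298.5 224.4] 40 [0.486 0.323 0.06 ]
[298.  240.8] 44 [0.425 0.418 0.06 ]
[264.8 275.9] 58 [0.41 0.65 0.06]
[118.  68.] ((0.9848422408103943, 0.8533419370651245), (0.044940035790205, 0.04095269367098808), 0.4951170086860657)
[629. 102.] ((0.8609665632247925, -1.0423657894134521), (0.11550603061914444, 0.1485356092453003), 82.28580474853516)
[580. 108.] ((0.8302137851715088, -0.8698021769523621), (0.08836022019386292, 0.17531123757362366), 52.0764045715332)
[596. 124.] ((0.7685719132423401, -0.9240647554397583), (0.05266766995191574, 0.1603669375181198), 48.33430862426758)
[560. 129.] ((0.7561408281326294, -0.7954100370407104), (0.015866324305534363, 0.026107311248779297), 36.39105224609375)
[254. 190.] ((0.5169181823730469, 0.3235260844230652), (0.015198508277535439, 0.02144167199730873), 27.828033447265625)
[255. 204.] ((0.4699004292488098, 0.3179440498352051), (0.051581498235464096, 0.03363330289721489), 70.4244384765625)
[356. 217.] ((0.4228745698928833, -0.04195047914981842), (0.07249467819929123, 0.04971718415617943), 20.872114181518555)
```

View pics/s3.png

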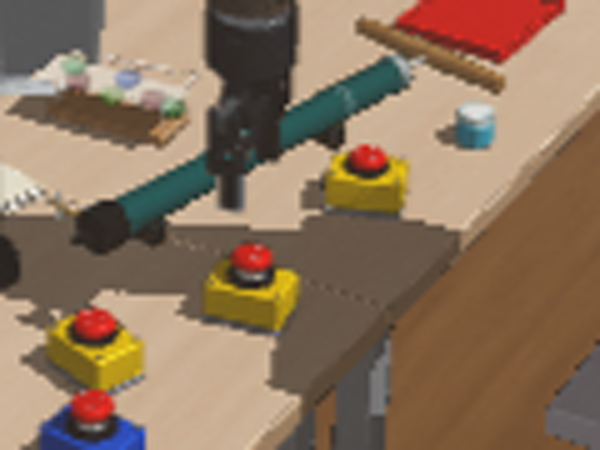

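Stations 1 and 3 stay in and station 2 (button at (330,211) in the side view) is up, so station 2 is the faulty one. I'm descending around it and gripping.

send_rows --moves '[0,-0.56,-0.5,0,0,0,-1,0,0,-1,0,0,0,-1,0,0,-1,0,0,0,-1,0,0,-1,0,0,0,-1,0,0,-0.8,0,0,0,-1,0,0,-0.45,0,0,0,-1,0,0,0,0,0,0,-1]'

```text
time: 12.8
ee_pos: [0.421, 0.1731, 0.0104]
tcp_rot: [-179.9, -0.2, -169.6]
wrist_force: [-0.8, 0.5, 0.5]
opening: 0.0852
grasp_force: 0.0
```

send_rows --moves '[0,0,0,0,0,0,0.2,0,0,0,0,0,0,0.5,0,0,0,0,0,0,1,0,0,0,0,0,0,1,0,0,0,0,0,0,1]' --squeeze 50

```text
time: 13.42
ee_pos: [0.4221, 0.1736, 0.0123]
tcp_rot: [-179.9, 0.0, -169.6]
wrist_force: [0.3, -0.4, 5.3]
opening: 0.0494
grasp_force: 53.4
```

send_rows --moves '[0,0,0.4,0,0,0,1,0,0,1,0,0,0,1,0,0,1,0,0,0,1,0,0,1,0,0,0,1,0,0,1,0,0,0,1,0,0,0.6,0,0,0,1,0.114,-0.5,0,0,0,0,1,0.114,-0.8,0,0,0,0,1]'

```text
time: 14.42
ee_pos: [0.4269, 0.1401, 0.1353]
tcp_rot: [-179.9, -0.2, -169.5]
wrist_force: [-0.0, -0.1, -2.1]
opening: 0.049
grasp_force: 52.5
```

send_rows --moves '[0.12,-0.96,0,0,0,-0.1,1,0.12,-0.96,0,0,0,-0.1,1,0.12,-0.96,0,0,0,-0.1,1,0.12,-0.96,0,0,0,-0.1,1,0.12,-0.96,0,0,0,-0.1,1,0.12,-0.96,0,0,0,-0.1,1,0.12,-0.96,0,0,0,-0.1,1,0.12,-0.96,0,0,0,-0.1,1]'

```text
time: 15.42
ee_pos: [0.4504, -0.0526, 0.135]
tcp_rot: [-179.9, -0.2, -176.5]
wrist_force: [-1.0, 1.0, -2.5]
opening: 0.049
grasp_force: 52.5
```

send_rows --moves '[0.12,-0.96,0,0,0,-0.1,1,0.12,-0.96,0,0,0,-0.1,1,0.12,-0.96,0,0,0,-0.1,1,0.12,-0.96,0,0,0,-0.1,1,0.12,-0.96,0,0,0,-0.1,1,0.12,-0.96,0,0,0,-0.1,1,0.12,-0.96,0,0,0,-0.1,1,0.12,-0.96,0,0,0,-0.1,1]'

```text
time: 16.42
ee_pos: [0.4741, -0.2444, 0.1348]
tcp_rot: [-180.0, -0.2, 176.6]
wrist_force: [0.9, 0.7, -1.9]
opening: 0.0493
grasp_force: 52.5
```

send_rows --moves '[0.1,-0.96,0,0,0,0,1,0.1,-0.96,0,0,0,0,1,0.1,-0.96,0,0,0,0,1,0.1,-0.96,0,0,0,0,1,0.1,-0.96,0,0,0,0,1,0.1,-0.96,0,0,0,0,1,0.1,-0.96,0,0,0,0,1,0.1,-0.94,0,0,0,0,1]'

```text
time: 17.42
ee_pos: [0.4948, -0.4362, 0.1357]
tcp_rot: [-179.9, -0.1, 176.7]
wrist_force: [0.4, -0.3, -3.3]
opening: 0.049
grasp_force: 52.5
```

send_rows --moves '[0,0,-1,0,0,0,1,0,0,-1,0,0,0,1,0,0,-1,0,0,0,1,0,0,-0.6,0,0,0,1,0,0,0,0,0,0,1]'

```text
time: 18.05
ee_pos: [0.4944, -0.4345, 0.0449]
tcp_rot: [-180.0, -0.2, 176.6]
wrist_force: [-1.2, 0.1, -2.0]
opening: 0.0496
grasp_force: 52.5
```

```bash
python3 - <<'E'
from h import *
c=bot.camera("side");d=bot.camera("top")
o=bot.get_obs();print(o["ee_pos"],o["tcp_rot"],o["wrist_force"],o["opening"])
cv2.imwrite("pics/p.png",np.vstack([cv2.resize(c["color"][130:200,330:430],(600,300)),cv2.resize(d["color"][170:230,420:520],(600,300))])[:,:,::-1])
E
```

```text
[ 0.49533348 -0.435078    0.04712688] [-1.79880660e+02 -3.97207354e-02  1.76651040e+02] [-1.11440657  0.33668973 -2.60485987] 0.049012133993205025
```

View pics/p.png

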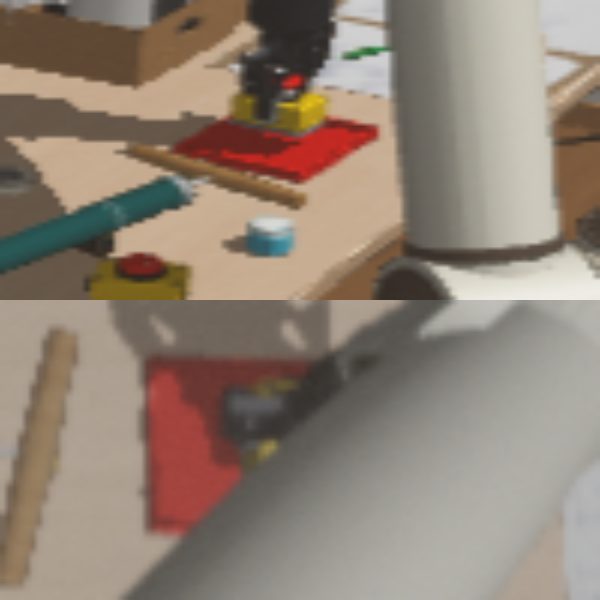

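The station is upright over the tray, held level. Lowering it.

send_rows --moves '[0,0,-0.4,0,0,0,1,0,0,-0.4,0,0,0,1,0,0,-0.25,0,0,0,1,0,0,-0.1,0,0,0,1,0,0,-0.05,0,0,0,1,0,0,0,0,0,0,1]'

```text
time: 18.9
ee_pos: [0.4952, -0.4347, 0.0165]
tcp_rot: [-179.9, -0.1, 176.7]
wrist_force: [-0.1, 0.1, -3.0]
opening: 0.0493
grasp_force: 52.6
```

send_rows --moves '[0,0,-0.05,0,0,0,1,0,0,-0.04,0,0,0,1,0,0,0,0,0,0,1]'

```text
time: 19.27
ee_pos: [0.4953, -0.4348, 0.0154]
tcp_rot: [-179.9, -0.0, 176.7]
wrist_force: [-2.1, 1.9, 6.9]
opening: 0.0491
grasp_force: 53.5
```

It's resting on the tray floor. Releasing slowly and retreating.

send_rows --moves '[0,0,0,0,0,0,-0.3,0,0,0,0,0,0,-0.6,0,0,0,0,0,0,-1,0,0,0,0,0,0,-1,0,0,0,0,0,0,-1,0,0,0.5,0,0,0,-1,0,0,1,0,0,0,-1,0,0,1,0,0,0,-1]'

```text
time: 20.27
ee_pos: [0.4952, -0.4347, 0.0782]
tcp_rot: [-179.9, -0.1, 176.6]
wrist_force: [1.1, -0.2, 0.7]
opening: 0.0854
grasp_force: 0.0
```

send_rows --moves '[0,0,1,0,0,0,-1,0,0,1,0,0,0,-1,0,0,1,0,0,0,-1,-1,0,1,0,0,0,-1,-1,0,1,0,0,0,-1,-1,0,0,0,0,0,-1,-1,0,0,0,0,0,-1,0,0,0,0,0,0,-1]'

```text
time: 21.28
ee_pos: [0.3941, -0.4348, 0.2031]
tcp_rot: [-179.8, -0.0, 176.6]
wrist_force: [0.1, -0.2, 0.1]
opening: 0.0854
grasp_force: 0.0
```

```bash
python3 - <<'E'
from h import *
c=bot.camera("side")
o=bot.get_obs();print(o["ee_pos"],o["wrist_force"],o["time"])
cv2.imwrite("pics/f.png",cv2.resize(c["color"][130:260,270:430],None,fx=4.5,fy=4.5,interpolation=cv2.INTER_CUBIC)[:,:,::-1])
E
```

```text
[ 0.3949012  -0.4348392   0.20275693] [ 0.27166578 -0.36859299  0.3366295 ] 21.325
```

View pics/f.png

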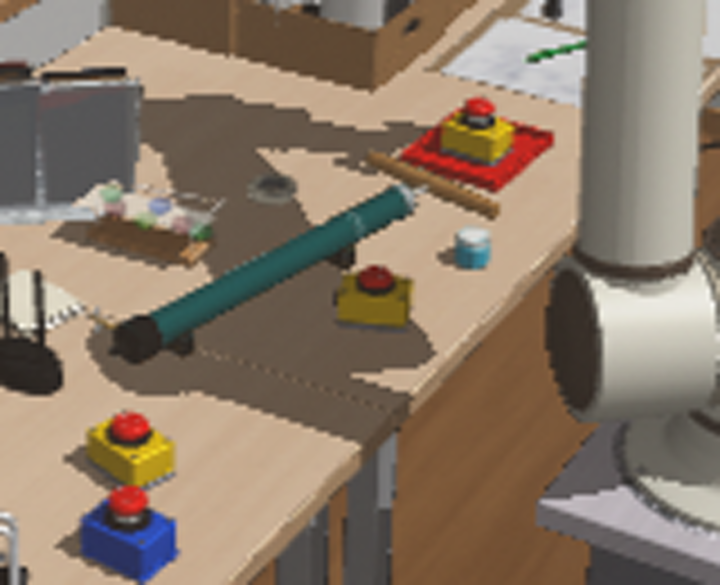

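The faulty station stands upright in the tray (crop pixel (478,130)) with its button up. The two sound stations, at (375,297) and (130,447), are where they were with their buttons in.

```bash
python3 -c "
from workcell import bot; print(bot.job_done())"
```

```text
the job is handed in; nothing more can be done
None
```

The faulty station was the middle of the three yellow ones; it now stands upright and released in the red tray. The other two are where they stood with their buttons in, and the job was handed in at about 21 s.

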